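Stand the meat mallet on its head in the draining tray

TASK

The meat mallet has been rinsed and lies on the chopping board: lift it clear by its handle, loosen the grip so that it swings down to hang plumb with the head lowest, and clamp it firmly again before you put it anywhere. Then set it down gently on its head in the draining tray, pushed square and flush into the tray's back left corner (back and left as the robot sees it; the melamine bowl drains in the tray's right half), and let go. Leave the other kitchen things where they are.

Things in the scene. Friction and masses are not known exactly. Their poses are not given: they have to be found in the camera images.
- mallet_grip (a point): Where to pinch the meat mallet: on the axis of its flat-sided beech handle, 30 mm from the handle's end; the handle is 22 mm wide along y, 15 mm thick along z. Axes of all mallet points: x along the handle from head to handle end, y across, through the two toothed striking faces, z up while it lies on the board. Lying, it rests on the head's cheek, handle level, its axis 21 mm above the board.
- mallet_foot (a point): Centre of the flat foot of the mallet's cast aluminium head: the end opposite the handle, 165 mm from mallet_grip along -x. The mallet stands on it, handle up. The head is a rectangular block, 42 mm along x (from the foot), 62 mm along y, 42 mm along z, centred on the handle's axis.
- mallet_centre (a point): Point on the handle axis half-way along the mallet (195 mm over all), 97.5 mm from the foot. About 0.33 kg (varies by a fifth), nearly all in the head: centre of mass 31 mm from the foot. Pinched across y near the handle's end by 40 N it stays about level; eased step by step to 3 to 5 N it swings by degrees about the line between the pads and hangs plumb; let loose at once it shoots out.
- board: Fixed beech chopping board 180 x 250 x 15 mm thick, long side along its y; origin at the centre of its underside. The mallet lies on it, handle roughly to the right as the robot sees it. The board is either right or left of the tray.
- tray: Fixed stainless draining tray, 176 mm along its x, 216 mm along its y, rim 25 mm high, sides 3 mm thick and upright, flat floor 3 mm thick; origin at the centre of its underside, x to its back (away from the robot), y to its left. It stands turned by up to about 0.25 rad.
- tray_corner (a point): Inner back left corner of the tray, at floor level: the inside faces of the back side (+x) and of the left side (+y) meet here; axes as the tray's.
- bowl_centre (a point): Small cream melamine bowl, 90 mm across, 45 mm high, upside down in the right half of the tray; point on its axis 22 mm above the tray floor. Leave alone.
- press_centre (a point): Pink plastic triangular onigiri press, about 100 mm, 64 mm high; its middle. Leave alone.
- lid_centre (a point): Black lacquer-look bento lid, 110 x 180 x 14 mm; its middle. Leave alone.
- dish_centre (a point): Ceramic fish-shaped soy dish, about 110 x 54 x 15 mm; its middle. Leave alone.
- soy_centre (a point): Soy sauce bottle, 60 mm across, 150 mm high; its middle. Leave alone.
- tin_centre (a point): Blue and gold nori tin, 74 mm across, 83 mm high; its middle. Leave alone.
Mind the look-alikes: they are no part of the job. What is shaped like the part that bears mallet_grip but green or purple is not meant.

How it is judged:
By the outcome, as a careful person would: the job done as asked, in the order asked, and still so for the second after the job is handed in, with the robot touching nothing.
It also fails if it takes over 58 s, if anything falls off the work surface, if the arm or the gripper's body presses on something with over 40 N, if the wrist force passes 120 N, or if a joint passes its speed limit or range.

ROBOT

A 7-joint arm with a two-finger parallel gripper is mounted at the origin on the work surface. World frame = base frame: x ahead of the robot, y to its left, z up, the work surface at z = 0. Lengths are in m, angles in rad, forces in N, time in s.
With the tool pointing down it reaches from about 0.425 to 0.925 m from the base axis. Payload 6.8 kg.
Tool frame: the origin (TCP) lies midway between the tips of the shut fingers; the grasp point (between the pads) lies 19 mm behind it; z points along the fingers, y is the line along which they close (so a half turn about z gives the same grasp; the last joint's range is limited). The gripper opens to 85 mm and grips with 20 to 120 N. Pads are 22 mm wide; open, the fingers measure 114 mm over their backs; the gripper's body (76 mm by 85 mm) begins 54 mm behind the grasp point. The pads swing forward as they close: fully open they stand 13 mm farther back than shut.
Start: joints at [-0.108, 0.477, 0.022, 1.555, -0.011, 1.109, -0.083], TCP at [0.675, 0, 0.231] pointing down, gripper open.
Joint ranges: [-2.96, 2.96], [-0.34, 2.1], [-1.41, 1.46], [0.24, 2.44], [-1.37, 4.51], [0.17, 1.92], [-2.96, 2.96]. Speed limits (rad/s): [2.39, 2.39, 3.14, 3.14, 3.14, 3.14, 3.14].

INTERFACE

Orientations are given as a unit quaternion [w, x, y, z].
In Python, from station import readout, imaging, hand_in gives the robot as it stands.
- The arm moves only by the tool drive_tool, never from a script. Its argument "series" is a list of rows, each a list of 5 numbers: the shift along the tool's x, y, z in cm, then the turn about the tool's z in degrees, then the closure, from -1 (fully open) to 1 (shut). A call has 1 to 8 rows; each row shifts and turns the commanded pose from where the row before left it, along the tool's axes as they then stand; what a row does not reach is not made up. A row lasts 1/10 s, in which the tool goes at most 50 mm and 8.59 degrees, less where a joint would pass 70% of its speed; a pose out of reach is approached as far as the arm can. A call with a gripper value outside its range is refused whole. The fingers move at their own pace and stop on an object; "squeeze" is the grip in N (left out, the last holds). Time passes only in rows, so rows that do not move let the fingers close. It gives the time, the measured TCP pose, the force, the opening and the grip force at its end, in the units of the state.
- readout.get_obs(): the state, without advancing time (a new reading comes with each control period).
- imaging.read_camera(name): name is "scene" or "side" or "wrist"; returns the picture (384x512x3 uint8, red, green, blue); there is no depth.
- imaging.camera_model(name): a dict with "vfov" (degrees; the focal length in pixels is half the picture's height over the tangent of half this angle, whatever the lens; pixels are square), "cx", "cy" (the principal point, pixels), "xyz" and "orientation" of the camera in the world. Camera axes: x right, y down, z forward; pixel columns grow to the right and rows downward; lengths in m; the calibration is good to about 2 mm. A picture is of the moment at which its call begins: read the wrist's pose just before it. camera_model takes no time and is no camera call; for the wrist camera it gives the pose at the moment of the call.
- hand_in(): hands the job in; it is judged then, once.
Trained networks look in the newest picture that a camera, given by its name, has taken for a name from the list of things; names that differ only in an ending like _2 or _b are one class to them, and where a whole thing is asked for, a point or a joint stands for the part that bears it (a point fixed in the world has none). Each returns a list of dicts, best first, with "conf" (0 to 1); they miss things now and then, are a little off and sometimes report something else, mostly with a low value. They report only what shows in the picture. A call takes as long as a camera call. They do not tell look-alikes from the thing itself.
- imaging.cut_out(thing, camera): "mask" (384x512 bool, what is visible of it) and "centre" ([column, row] in pixels, amid what is visible of it).
The state is a dict: "t": time; "q": joint angles; "joint_vel": joint speeds; "joint_torque": joint torques, N m; "eef_pos": TCP position; "tool_rot": TCP orientation; "contact_force": force on the tool from outside, world axes, zero at the start; "torque": the same for the moment, N m; "gripper_width": opening from 0.0 (shut) to 1.0 (fully open); "grasp_force": force on a finger pad.
Only numpy, scipy, OpenCV 4.12 (cv2) and the standard library are available. Lean on these libraries where they do the work, as an engineer would, in place of code of your own. Each camera call takes 0.05 s, during which the arm holds its last target. There are 200 camera calls.

## Working session

There is one attempt and no reset: what is moved stays moved. The work goes in short steps, Python scripts to look and compute and a tool call to move; the robot and the scene stay as the last step left them, time stands still between calls to the robot, and variables do not carry over. Pictures are saved under pics/ and viewed, at most 10 in all, crops included, and the job is handed in when it is done.

Besides the shell and the picture viewer there is one more tool, called after "Emit:" as name(argument=value, ...), one argument or row to a line, values as JSON. drive_tool: Moves the arm, as the interface text tells. Its arguments: {"type":"object","properties":{"series":{"type":"array"},"squeeze":{"type":"number"}},"required":["series"]}

```bash
ls; mkdir -p pics; cat > h.py <<'E'
import numpy as np, cv2
from scipy.spatial.transform import Rotation as R
from station import readout, imaging, hand_in
def cam(n):
    m=imaging.camera_model(n); q=m["orientation"]
    return dict(f=192/np.tan(np.radians(m["vfov"])/2),c=np.array([m["cx"],m["cy"]]),p=np.array(m["xyz"]),R=R.from_quat([q[1],q[2],q[3],q[0]]).as_matrix(),m=m)
def ray(C,px): 
    d=C["R"]@np.r_[(np.asarray(px,float)-C["c"])/C["f"],1]; return d/np.linalg.norm(d)
def onz(C,px,z):
    d=ray(C,px); return C["p"]+d*(z-C["p"][2])/d[2]
def proj(C,P):
    v=(np.atleast_2d(P)-C["p"])@C["R"]; return v[:,:2]/v[:,2:]*C["f"]+C["c"]
def tri(Cs,pxs):
    A=0;b=0
    for C,px in zip(Cs,pxs):
        d=ray(C,px);M=np.eye(3)-np.outer(d,d);A=A+M;b=b+M@C["p"]
    return np.linalg.solve(A,b)
E
python3 - <<'E'
from h import *
ims=[]
for n in ("scene","side"):
    im=imaging.read_camera(n); np.save(f"pics/{n}0.npy",im); cv2.imwrite(f"pics/{n}0.png",im[:,:,::-1])
    C=cam(n); print(n,C["m"])
    for t in ("mallet_grip","mallet_foot","board","tray","bowl_centre","soy_centre"):
        for d in imaging.cut_out(t,n):
            ys,xs=np.nonzero(d["mask"]); print(t,round(d["conf"],2),np.round(d["centre"],1),d["mask"].sum(),xs.min(),xs.max(),ys.min(),ys.max())
o=readout.get_obs(); print(o["t"],o["eef_pos"],o["tool_rot"],o["contact_force"])
E
```

```text
pics
scene {'vfov': 52.05566604644439, 'cx': 256.4966751765186, 'cy': 188.59961190428803, 'xyz': array([1.13224749, 0.18797161, 0.98594035]), 'orientation': array([-0.19261164,  0.64037619,  0.71417779, -0.20680707])}
mallet_grip 0.9 [302.4 180.7] 861 257 324 169 193
mallet_grip 0.89 [406.  168.7] 736 395 418 152 211
mallet_foot 0.98 [306.7 178.7] 773 257 324 169 193
mallet_foot 0.77 [402.7 169.1] 711 394 418 152 211
mallet_foot 0.57 [348.8 145.4] 526 336 358 109 158
mallet_foot 0.56 [144.6 188.2] 3125 93 175 147 217
mallet_foot 0.32 [145.8 241.1] 1013 128 163 224 261
board 0.85 [287.2 192.5] 3654 246 333 161 218
board 0.57 [143.9 184.4] 3107 92 175 147 217
tray 0.79 [144.5 187.5] 3213 92 176 147 217
bowl_centre 0.91 [129.9 167.9] 682 117 147 157 184
soy_centre 0.77 [363.3 216.2] 793 347 375 194 234
side {'vfov': 53.10127594254159, 'cx': 249.4619207260951, 'cy': 191.26838222525268, 'xyz': array([0.20530676, 0.83290632, 0.79603816]), 'orientation': array([ 0.09445843, -0.21476104,  0.89528168, -0.37871627])}
mallet_grip 0.85 [259.  238.9] 1000 238 282 198 259
mallet_grip 0.62 [226.6 358. ] 1565 170 255 322 383
mallet_grip 0.59 [305.1 315.1] 1542 275 365 284 350
mallet_foot 0.92 [224.9 357.2] 1710 170 255 321 383
mallet_foot 0.9 [257.4 237.2] 999 239 282 198 259
mallet_foot 0.82 [305.2 313.7] 1453 276 365 285 350
board 0.75 [264.3 233.8] 4260 209 306 190 279
board 0.41 [174.5 211. ] 1814 143 200 184 235
tray 0.59 [306.3 140.3] 1963 271 349 113 166
tray 0.55 [171.7 211.9] 1831 142 200 184 235
bowl_centre 0.94 [323.2 134.5] 449 310 335 123 144
soy_centre 0.58 [179.8 259.1] 1141 171 199 229 282
0.7 [6.75035542e-01 2.55184607e-06 2.31328233e-01] [1.59936965e-05 7.07107355e-01 7.07106207e-01 2.64190497e-05] [-0.06481199 -0.51701897 -0.5988805 ]
```

```bash
python3 - <<'E'
import numpy as np,cv2
a=np.load("pics/scene0.npy");b=np.load("pics/side0.npy")
cv2.imwrite("pics/a1.png",cv2.resize(a[90:290,70:450],(800,421),interpolation=cv2.INTER_CUBIC)[:,:,::-1])
cv2.imwrite("pics/b1.png",cv2.resize(b[84:384,100:400],(600,600),interpolation=cv2.INTER_CUBIC)[:,:,::-1])
E
```

```text
(no output)
```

View pics/a1.png

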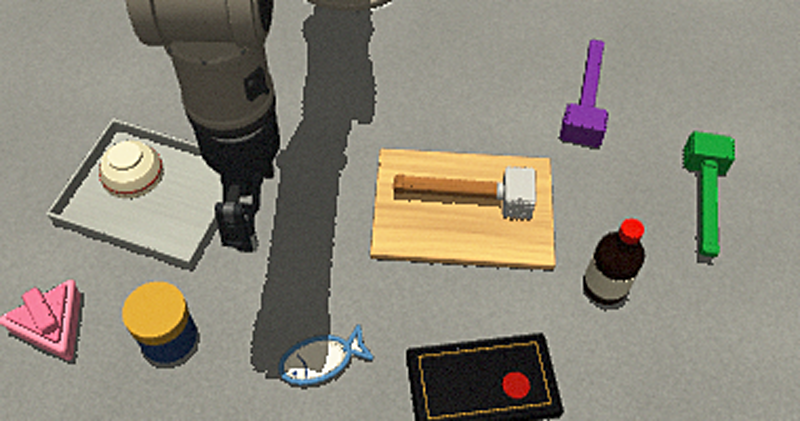

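View pics/b1.png

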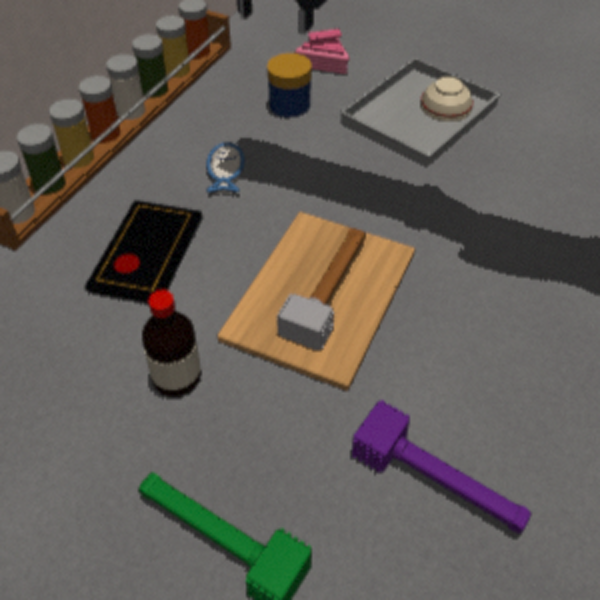

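The scene camera shows three mallets. The one meant, with a brown handle and metal head, lies on the board with its head at about (316,181) and its handle end at (258,179). The purple one at (349,145) and the green one at (406,169) are look-alikes on the table. The side view agrees: the meant mallet is at (258,238) on the board, purple at (305,315), green at (227,358). The crops above already confirm it. The tray is on the right, with the bowl in its right half. Next I fit the poses.

```bash
cat >> h.py <<'E'
from scipy.optimize import minimize
def box(lo,hi): return np.array([[x,y,z] for x in(lo[0],hi[0]) for y in(lo[1],hi[1]) for z in(lo[2],hi[2])],float)
# mallet frame: origin foot, x to handle end
MAL=[box([0,-.031,-.021],[.042,.031,.021]),box([.042,-.011,-.0075],[.195,.011,.0075])]
TRAY=[box([-.088,-.108,0],[.088,.108,.025])]
BOARD=[box([-.09,-.125,0],[.09,.125,.015])]
def sil(C,boxes,p,z,s=4):
    m=np.zeros((384*s,512*s),np.uint8)
    c,si=np.cos(p[2]),np.sin(p[2]);Rz=np.array([[c,-si,0],[si,c,0],[0,0,1]])
    for b in boxes:
        q=proj(C,b@Rz.T+[p[0],p[1],z]); h=cv2.convexHull(((q+.5)*s*16).astype(np.int32))
        cv2.fillConvexPoly(m,h,1,shift=4)
    return cv2.resize(m.astype(np.float32),(512,384),interpolation=cv2.INTER_AREA)
def fit(views,boxes,z,p0,step=(.01,.01,.1)):
    # views: (C, mask, ignore mask or None)
    def cost(p):
        e=0
        for C,m,ig in views:
            s=sil(C,boxes,p,z);w=1 if ig is None else ~ig
            e+=1-(np.minimum(s,m)*w).sum()/((np.maximum(s,m)*w).sum()+1e-9)
        return e
    best=None
    for k in range(3):
        x0=p0 if best is None else best.x
        sx=np.vstack([x0]+[np.array(x0)+np.eye(3)[i]*step[i]*(1 if k%2==0 else -1)/(1+k) for i in range(3)])
        best=minimize(cost,x0,method="Nelder-Mead",options=dict(initial_simplex=sx,xatol=1e-4,fatol=1e-5))
    return best.x,best.fun
E
python3 - <<'E'
from h import *
mm=[];tt=[];bb=[]
def pick(t,n,near):
    L=[d for d in imaging.cut_out(t,n) if np.hypot(*(np.array(d["centre"])-near))<25]; return L[0]["mask"] if L else None
for n,a,b,c in(("scene",(303,180),(145,187),(287,192)),("side",(258,238),(306,140),(264,234))):
    imaging.read_camera(n);C=cam(n)
    for L,t,x in((mm,"mallet_grip",a),(tt,"tray",b),(bb,"board",c)):
        m=pick(t,n,x)
        if m is not None: L.append((C,m.astype(float),None))
    if n=="scene": print("end",onz(C,(257.5,180),.036),"foot",onz(C,(322,181),.036),"tray",onz(C,(140,187),0.0))
C=mm[0][0]
f=onz(C,(322,181),.036);e=onz(C,(257.5,180),.036);y=np.arctan2(*(e-f)[1::-1])
for v in(mm,mm[:1],mm[1:]): print("mallet",fit(v,MAL,.036,[f[0],f[1],y]))
t=onz(C,(140,187),0)
for v in(tt,tt[1:]): 
  for y0 in(.15,-.15): print("tray",fit(v,TRAY,0,[t[0],t[1],y0]))
f=onz(C,(289,189),0);print("board",fit(bb,BOARD,0,[f[0],f[1],0.]))
W=cam("wrist");print(W["p"],W["R"],W["f"],readout.get_obs()["eef_pos"])
E
```

```text
end [0.4917681  0.13266267 0.036     ] foot [0.47409011 0.32004645 0.036     ] tray [ 5.31977696e-01 -2.14934589e-01 -1.11022302e-16]
mallet (array([ 0.47483251,  0.32331976, -1.54195692]), np.float64(0.23718867931336962))
mallet (array([ 0.47526958,  0.32270216, -1.53974749]), np.float64(0.11637430892185774))
mallet (array([ 0.47427127,  0.32412226, -1.54607567]), np.float64(0.11028638223344445))
tray (array([ 0.51515806, -0.2150306 , -0.22537701]), np.float64(0.4990786248644059))
tray (array([ 0.51527634, -0.21501015, -0.23126875]), np.float64(0.4988898036128666))
tray (array([ 0.5165004 , -0.21185169, -0.22234451]), np.float64(0.25203795612960544))
tray (array([ 0.51599615, -0.21298986, -0.22168729]), np.float64(0.25230302094621904))
board (array([0.48904705, 0.22850881, 0.04087746]), np.float64(0.4208742151820184))
[0.67443005 0.07581021 0.37254789] [[ 9.99999686e-01  7.91795211e-04 -1.72493380e-05]
 [ 7.50576636e-04 -9.54443088e-01 -2.98392072e-01]
 [-2.52728925e-04  2.98391965e-01 -9.54443383e-01]] 295.9178313641522 [6.75017660e-01 2.30536241e-05 2.31337168e-01]
```

Emit:
drive_tool(
  series=[
    [2,-2.4,0,0,-1],
    [2,-2.4,0,0,-1],
    [2,-2.4,0,0,-1],
    [2,-2.4,0,0,-1],
    [2,-2.4,0,0,-1],
    [2,-2.4,0,0,-1],
    [2,-2.4,0,0,-1],
    [1.8,-2.6,0,-1.7,-1],
  ],
  squeeze=40,
)

```text
t: 1.9
eef_pos: [0.4802, 0.159, 0.2315]
tool_rot: [0.0, 0.696, 0.718, 0.0]
contact_force: [0.3, 0.5, 1.2]
gripper_width: 1.002
grasp_force: 0.0
```

Emit:
drive_tool(
  series=[
    [0,0,2.5,0,-1],
    [0,0,2.5,0,-1],
    [0,0,0,0,-1],
    [0,0,0,0,-1],
  ],
)

```text
t: 2.3
eef_pos: [0.4811, 0.1579, 0.1816]
tool_rot: [-0.0, 0.697, 0.717, -0.0]
contact_force: [-0.6, 0.4, 0.2]
gripper_width: 0.999
grasp_force: 0.0
```

```bash
python3 - <<'E'
from h import *
o=readout.get_obs();W=cam("wrist");im=imaging.read_camera("wrist");cv2.imwrite("pics/w1.png",im[:,:,::-1])
L=imaging.cut_out("mallet_grip","wrist")
print([(d["conf"],d["centre"],d["mask"].sum()) for d in L])
if L: print("wrist",fit([(W,L[0]["mask"].astype(float),None)],MAL,.036,[.475,.323,-1.542]))
print(o["t"],o["eef_pos"],R.from_quat(np.roll(o["tool_rot"],-1)).as_matrix())
# tray from scene + side now
v=[]
for n in("scene","side"):
    img=imaging.read_camera(n);cv2.imwrite(f"pics/{n}1.png",img[:,:,::-1]);C=cam(n);T=imaging.cut_out("tray",n);B=imaging.cut_out("bowl_centre",n)
    print(n,[(d["conf"],d["centre"]) for d in T])
    near=proj(C,[.516,-.213,0])[0];T=[d for d in T if np.hypot(*(np.array(d["centre"])-near))<25]
    if T and B:
        v.append((C,(T[0]["mask"]|B[0]["mask"]).astype(float),cv2.dilate(B[0]["mask"].astype(np.uint8),np.ones((5,5)))>0))
for k in([v]+[[x] for x in v]): print("tray",fit(k,TRAY,0,[.516,-.213,-.222]))
E
```

```text
[(0.87, [251.5, 48.0], np.int64(7252)), (0.58, [462.8, 260.9], np.int64(3644))]
wrist (array([ 0.47316466,  0.3251695 , -1.53830203]), np.float64(0.07991723058006284))
2.3 [0.48112639 0.15792062 0.18163076] [[-2.93658385e-02  9.99568635e-01 -4.36451414e-04]
 [ 9.99568719e-01  2.93657683e-02 -1.66482484e-04]
 [-1.53593938e-04 -4.41152078e-04 -9.99999891e-01]]
scene [(0.65, [149.6, 185.7])]
side [(0.89, [316.8, 143.0]), (0.62, [242.6, 125.3])]
tray (array([ 0.5142979 , -0.21382806, -0.23576609]), np.float64(0.49490149386089743))
tray (array([ 0.51421072, -0.21419796, -0.23818087]), np.float64(0.025955482533653762))
tray (array([ 0.5142552 , -0.21271223, -0.23780444]), np.float64(0.46746462794508326))
```

View pics/w1.png

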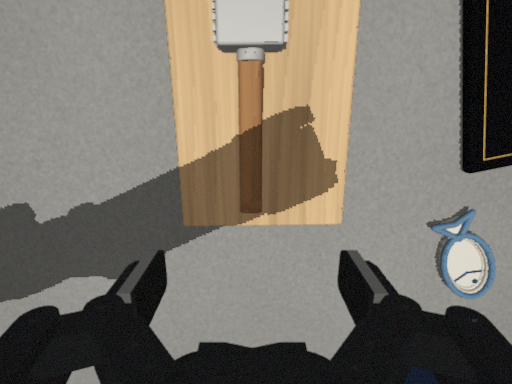

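The wrist view shows the handle end at (251,213), midway between the fingers (166 and 340), with the head at the top. The tray fit from the scene camera is good, at (0.514,-0.214), yaw -0.238. I descend and grip.

Emit:
drive_tool(
  series=[
    [0.1,-0.15,3,0,-1],
    [0,0,3,0,-1],
    [0,0,3,0,-1],
    [0,0,3,0,-1],
    [0,0,2.4,0,-1],
    [0,0,1.2,0,-1],
    [0,0,0.7,0,-1],
    [0,0,0,0,-1],
  ],
)

```text
t: 3.5
eef_pos: [0.4795, 0.159, 0.0181]
tool_rot: [-0.0, 0.697, 0.718, -0.0]
contact_force: [-0.3, 0.3, 0.0]
gripper_width: 0.997
grasp_force: 0.0
```

Emit:
drive_tool(
  series=[
    [0,0,0,0,0],
    [0,0,0,0,0.3],
    [0,0,0,0,0.5],
    [0,0,0,0,1],
    [0,0,0,0,1],
    [0,0,0,0,1],
    [0,0,0,0,1],
    [0,0,0,0,1],
  ],
  squeeze=40,
)

```text
t: 4.3
eef_pos: [0.4797, 0.159, 0.0184]
tool_rot: [0.0, 0.697, 0.717, 0.0]
contact_force: [0.5, 0.5, 1.3]
gripper_width: 0.244
grasp_force: 45.3
```

Emit:
drive_tool(
  series=[
    [0,0,-0.5,0,1],
    [0,0,-1.5,0,1],
    [0,0,-3,0,1],
    [0,0,-4,0,1],
    [0,0,-4,0,1],
    [0,0,-4,0,1],
    [0,0,-4,0,1],
    [0,0,-3,0,1],
  ],
)

```text
t: 5.1
eef_pos: [0.4791, 0.1586, 0.2605]
tool_rot: [0.0, 0.696, 0.718, 0.0]
contact_force: [1.1, 0.7, -3.5]
gripper_width: 0.247
grasp_force: 44.4
```

Emit:
drive_tool(
  series=[
    [0,0,-1,0,1],
    [0,0,0,0,1],
    [0,0,0,0,1],
    [0,0,0,0,1],
  ],
)

```text
t: 5.5
eef_pos: [0.4782, 0.1584, 0.266]
tool_rot: [-0.001, 0.696, 0.718, -0.002]
contact_force: [0.3, 0.5, -4.0]
gripper_width: 0.245
grasp_force: 44.4
```

```bash
python3 - <<'E'
from h import *
o=readout.get_obs();print(o["contact_force"],o["torque"])
a=imaging.read_camera("scene");b=imaging.read_camera("side")
cv2.imwrite("pics/l1.png",np.hstack([a,b])[:,:,::-1][:, :][::1, ::1][:384,:1024] if 0 else cv2.resize(np.hstack([a[60:360,150:500],b[60:360,100:450]]),(800,343))[:,:,::-1])
E
```

```text
[ 0.26619824  0.51349637 -4.02704583] [-0.38873354 -0.00357763 -0.03944986]
```

View pics/l1.png

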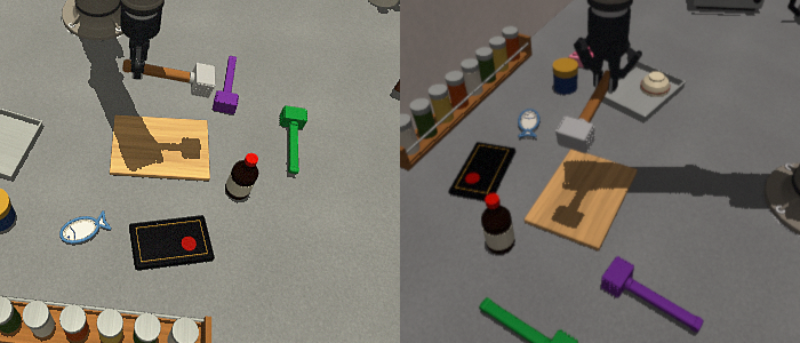

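The mallet is clear of the board and about level, with its head at roughly (205,78) in the left half. I ease the grip in steps.

Emit:
drive_tool(
  series=[
    [0,0,0,0,1],
    [0,0,0,0,1],
    [0,0,0,0,1],
  ],
  squeeze=25,
)

```text
t: 5.9
eef_pos: [0.4794, 0.159, 0.2681]
tool_rot: [-0.0, 0.697, 0.718, -0.0]
contact_force: [0.7, 0.8, -2.4]
gripper_width: 0.251
grasp_force: 44.4
```

Emit:
drive_tool(
  series=[
    [0,0,0,0,1],
    [0,0,0,0,1],
    [0,0,0,0,1],
  ],
  squeeze=15,
)

```text
t: 6.2
eef_pos: [0.4795, 0.159, 0.2684]
tool_rot: [0.0, 0.697, 0.718, 0.0]
contact_force: [0.4, -0.2, -2.4]
gripper_width: 0.248
grasp_force: 44.4
```

```bash
python3 -c "
from h import *
o=readout.get_obs();print(o['contact_force'],o['torque'],o['gripper_width'],o['grasp_force'])"
```

```text
[ 0.44449239 -0.18909274 -2.42745379] [-0.39046144 -0.04606881  0.00458345] 0.24846661499694397 44.445751905441284
```

Emit:
drive_tool(
  series=[
    [0,0,0,0,0.9],
    [0,0,0,0,0.9],
  ],
  squeeze=20,
)

```text
t: 6.4
eef_pos: [0.4795, 0.159, 0.2683]
tool_rot: [0.0, 0.697, 0.718, 0.0]
contact_force: [-0.4, -0.3, -3.7]
gripper_width: 0.246
grasp_force: 44.4
```

Emit:
drive_tool(
  series=[
    [0,0,0,0,0.8],
    [0,0,0,0,0.8],
  ],
)

```text
t: 6.6
eef_pos: [0.4795, 0.1589, 0.2683]
tool_rot: [-0.0, 0.697, 0.718, -0.0]
contact_force: [-1.1, -0.2, -3.2]
gripper_width: 0.251
grasp_force: 44.4
```

Emit:
drive_tool(
  series=[
    [0,0,0,0,0.72],
    [0,0,0,0,0.72],
  ],
)

```text
t: 6.8
eef_pos: [0.4795, 0.159, 0.2683]
tool_rot: [0.0, 0.697, 0.718, 0.0]
contact_force: [-0.4, -0.0, -2.7]
gripper_width: 0.25
grasp_force: 44.4
```

Emit:
drive_tool(
  series=[
    [0,0,0,0,0.65],
    [0,0,0,0,0.65],
  ],
)

```text
t: 7.0
eef_pos: [0.4795, 0.159, 0.2683]
tool_rot: [-0.0, 0.697, 0.718, 0.0]
contact_force: [0.5, -0.4, -3.9]
gripper_width: 0.247
grasp_force: 44.4
```

Emit:
drive_tool(
  series=[
    [0,0,0,0,0.6],
    [0,0,0,0,0.6],
  ],
)

```text
t: 7.2
eef_pos: [0.4795, 0.1589, 0.2683]
tool_rot: [-0.0, 0.697, 0.718, 0.0]
contact_force: [0.1, -0.7, -3.4]
gripper_width: 0.249
grasp_force: 44.4
```

Emit:
drive_tool(
  series=[
    [0,0,0,0,0.57],
    [0,0,0,0,0.57],
  ],
)

```text
t: 7.4
eef_pos: [0.4795, 0.159, 0.2683]
tool_rot: [0.0, 0.697, 0.718, 0.0]
contact_force: [-0.2, -1.2, -3.2]
gripper_width: 0.249
grasp_force: 44.4
```

Emit:
drive_tool(
  series=[
    [0,0,0,0,0.55],
    [0,0,0,0,0.55],
  ],
)

```text
t: 7.6
eef_pos: [0.4795, 0.1589, 0.2683]
tool_rot: [-0.0, 0.697, 0.717, -0.0]
contact_force: [0.5, -0.3, -3.1]
gripper_width: 0.244
grasp_force: 44.4
```

Emit:
drive_tool(
  series=[
    [0,0,0,0,0.54],
    [0,0,0,0,0.54],
  ],
)

```text
t: 7.8
eef_pos: [0.4795, 0.159, 0.2683]
tool_rot: [0.0, 0.697, 0.718, 0.0]
contact_force: [-0.6, 0.1, -2.9]
gripper_width: 0.246
grasp_force: 44.4
```

Emit:
drive_tool(
  series=[
    [0,0,0,0,0.53],
    [0,0,0,0,0.53],
  ],
)

```text
t: 8.0
eef_pos: [0.4795, 0.159, 0.2683]
tool_rot: [-0.0, 0.697, 0.717, 0.0]
contact_force: [0.3, 0.2, -3.8]
gripper_width: 0.247
grasp_force: 44.4
```

Emit:
drive_tool(
  series=[
    [0,0,0,0,0.52],
    [0,0,0,0,0.52],
  ],
)

```text
t: 8.2
eef_pos: [0.4795, 0.159, 0.2683]
tool_rot: [-0.0, 0.697, 0.718, -0.0]
contact_force: [0.2, -0.1, -3.0]
gripper_width: 0.249
grasp_force: 44.4
```

Emit:
drive_tool(
  series=[
    [0,0,0,0,0.51],
    [0,0,0,0,0.51],
  ],
)

```text
t: 8.4
eef_pos: [0.4795, 0.159, 0.2683]
tool_rot: [0.0, 0.697, 0.718, 0.0]
contact_force: [0.4, -0.6, -3.6]
gripper_width: 0.246
grasp_force: 44.4
```

Emit:
drive_tool(
  series=[
    [0,0,0,0,0.505],
    [0,0,0,0,0.505],
  ],
)

```text
t: 8.6
eef_pos: [0.4795, 0.159, 0.2683]
tool_rot: [0.0, 0.697, 0.718, 0.0]
contact_force: [0.4, 0.6, -4.8]
gripper_width: 0.252
grasp_force: 38.4
```

Emit:
drive_tool(
  series=[
    [0,0,0,0,0.503],
    [0,0,0,0,0.503],
  ],
)

```text
t: 8.8
eef_pos: [0.4795, 0.159, 0.2683]
tool_rot: [-0.0, 0.697, 0.718, 0.0]
contact_force: [-0.3, 0.0, -3.6]
gripper_width: 0.25
grasp_force: 34.6
```

Emit:
drive_tool(
  series=[
    [0,0,0,0,0.501],
    [0,0,0,0,0.501],
  ],
)

```text
t: 9.0
eef_pos: [0.4796, 0.1591, 0.2684]
tool_rot: [-0.0, 0.697, 0.718, 0.0]
contact_force: [-0.7, 0.2, -2.9]
gripper_width: 0.255
grasp_force: 31.1
```

Emit:
drive_tool(
  series=[
    [0,0,0,0,0.499],
    [0,0,0,0,0.498],
    [0,0,0,0,0.497],
  ],
)

```text
t: 9.3
eef_pos: [0.4794, 0.1587, 0.2682]
tool_rot: [0.0, 0.697, 0.717, -0.0]
contact_force: [-0.1, -1.1, -2.9]
gripper_width: 0.256
grasp_force: 26.4
```

Emit:
drive_tool(
  series=[
    [0,0,0,0,0.496],
    [0,0,0,0,0.495],
    [0,0,0,0,0.494],
  ],
)

```text
t: 9.6
eef_pos: [0.4795, 0.1591, 0.2684]
tool_rot: [-0.0, 0.697, 0.718, 0.0]
contact_force: [0.3, -0.2, -3.2]
gripper_width: 0.256
grasp_force: 19.9
```

Emit:
drive_tool(
  series=[
    [0,0,0,0,0.493],
    [0,0,0,0,0.492],
    [0,0,0,0,0.492],
  ],
)

```text
t: 9.9
eef_pos: [0.4795, 0.159, 0.2683]
tool_rot: [0.0, 0.697, 0.718, 0.0]
contact_force: [0.8, 0.4, -3.1]
gripper_width: 0.259
grasp_force: 15.5
```

```bash
python3 -c "
from h import *
o=readout.get_obs();print(o['contact_force'],o['torque'],o['gripper_width'],o['grasp_force'])"
```

```text
[ 0.79207908  0.40601076 -3.07108093] [-0.23059942  0.00796601 -0.02405662] 0.258515619286432 15.487064123153687
```

Emit:
drive_tool(
  series=[
    [0,0,0,0,0.491],
    [0,0,0,0,0.49],
    [0,0,0,0,0.49],
  ],
)

```text
t: 10.2
eef_pos: [0.4795, 0.159, 0.2683]
tool_rot: [-0.0, 0.697, 0.718, 0.0]
contact_force: [1.0, -0.2, -3.2]
gripper_width: 0.256
grasp_force: 11.8
```

Emit:
drive_tool(
  series=[
    [0,0,0,0,0.489],
    [0,0,0,0,0.4885],
    [0,0,0,0,0.4885],
  ],
)

```text
t: 10.5
eef_pos: [0.4795, 0.1589, 0.2683]
tool_rot: [-0.0, 0.697, 0.717, 0.0]
contact_force: [0.7, -0.2, -3.2]
gripper_width: 0.255
grasp_force: 8.6
```

```bash
python3 -c "
from h import *
o=readout.get_obs();print(o['contact_force'],o['torque'],o['gripper_width'],o['grasp_force'])"
```

```text
[ 0.67320203 -0.24806357 -3.18410825] [-0.04327847 -0.00107752 -0.04747647] 0.25500824644056747 8.622121810913086
```

Emit:
drive_tool(
  series=[
    [0,0,0,0,0.488],
    [0,0,0,0,0.4875],
    [0,0,0,0,0.4875],
  ],
)

```text
t: 10.8
eef_pos: [0.4795, 0.159, 0.2683]
tool_rot: [-0.0, 0.697, 0.718, 0.0]
contact_force: [0.3, -0.1, -3.5]
gripper_width: 0.257
grasp_force: 6.2
```

Emit:
drive_tool(
  series=[
    [0,0,0,0,0.487],
    [0,0,0,0,0.4865],
    [0,0,0,0,0.4865],
    [0,0,0,0,0.4865],
  ],
)

```text
t: 11.2
eef_pos: [0.4795, 0.159, 0.2683]
tool_rot: [-0.0, 0.697, 0.718, -0.0]
contact_force: [0.6, 0.1, -2.8]
gripper_width: 0.256
grasp_force: 3.8
```

```bash
python3 -c "
from h import *
o=readout.get_obs();print(o['contact_force'],o['torque'],o['gripper_width'],o['grasp_force'])"
```

```text
[ 0.62083419  0.14930177 -2.79121682] [-0.05798382 -0.00226827 -0.01764382] 0.25648434743094184 3.787672743201256
```

Emit:
drive_tool(
  series=[
    [0,0,0,0,0.4865],
    [0,0,0,0,0.4865],
    [0,0,0,0,0.4865],
    [0,0,0,0,0.4865],
  ],
)

```text
t: 11.6
eef_pos: [0.4795, 0.159, 0.2683]
tool_rot: [0.0, 0.697, 0.717, 0.0]
contact_force: [-0.2, 0.5, -2.8]
gripper_width: 0.258
grasp_force: 3.8
```

```bash
python3 - <<'E'
from h import *
o=readout.get_obs();print(o["contact_force"],o["torque"],o["grasp_force"])
a=imaging.read_camera("scene");b=imaging.read_camera("side")
g=np.array(o["eef_pos"])+[0,0,.019]
for n,i in(("scene",a),("side",b)):
    C=cam(n);p=proj(C,np.vstack([g+[0,0,.03],g,g-[0,0,.123],g-[0,0,.165]]));print(n,p.round(1).tolist())
    m=imaging.cut_out("mallet_foot",n);print([(round(d["conf"],2),np.round(d["centre"],1)) for d in m])
    q=p.mean(0).astype(int);x,y=max(q[0]-50,0),max(q[1]-70,0);c=cv2.resize(i[y:y+140,x:x+100],(400,560),interpolation=cv2.INTER_CUBIC)
    for u in p: cv2.circle(c,tuple(int(v) for v in (u-[x,y]+.5)*4),3,(255,0,0),-1)
    globals()[n+"c"]=c
cv2.imwrite("pics/h1.png",np.hstack([scenec,sidec])[:,:,::-1])
E
```

```text
[-0.23320893  0.48759725 -2.80404425] [-0.06851191 -0.02113844  0.03803494] 3.7876588851213455
scene [[270.8, 109.0], [270.3, 117.9], [268.4, 150.0], [267.9, 159.6]]
[(0.87, array([269.6, 150.8])), (0.65, array([352.2, 144. ])), (0.55, array([406.5, 171.1]))]
side [[279.4, 119.1], [278.8, 130.3], [276.5, 171.1], [275.8, 183.5]]
[(0.93, array([275.7, 174.3])), (0.93, array([228.9, 356.1])), (0.56, array([305.5, 314.7]))]
```

View pics/h1.png

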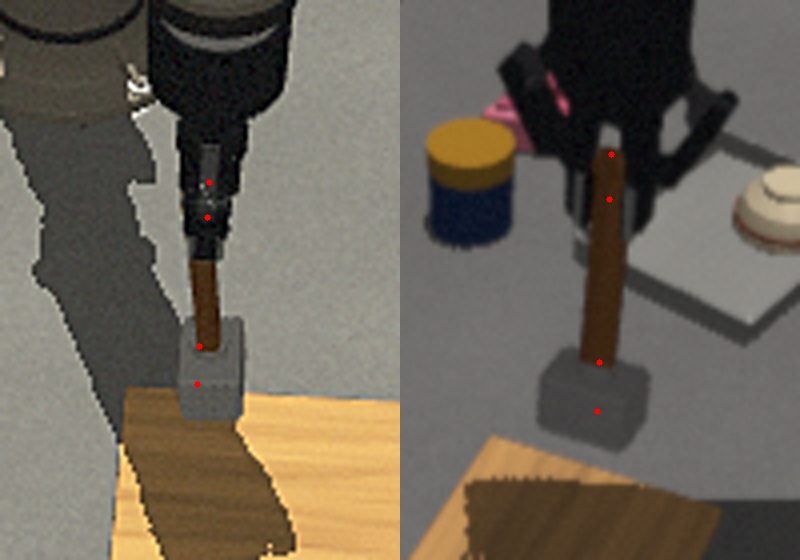

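It hangs nearly plumb, but the scene view shows the head about 3 px right of the plumb line, roughly 3 to 5 degrees of tilt held by friction. A small dither should settle it.

Emit:
drive_tool(
  series=[
    [0.3,0,0,0,0.4863],
    [-0.3,0,0,0,0.4863],
    [0.3,0,0,0,0.4863],
    [-0.3,0,0,0,0.4863],
    [0.2,0,0,0,0.4863],
    [-0.2,0,0,0,0.4863],
    [0,0,0,0,0.4863],
    [0,0,0,0,0.4863],
  ],
)

```text
t: 12.6
eef_pos: [0.4795, 0.1589, 0.2683]
tool_rot: [0.0, 0.697, 0.717, 0.0]
contact_force: [0.1, 0.9, -3.0]
gripper_width: 0.261
grasp_force: 3.4
```

```bash
cat >> h.py <<'E'
def hang(save=None):
    """fit grip x,y offset, tilt a (about tool y) of the hanging mallet from both masks"""
    o=readout.get_obs();T=R.from_quat(np.roll(o["tool_rot"],-1)).as_matrix();g=np.array(o["eef_pos"])
    V=[]
    for n in("scene","side"):
        i=imaging.read_camera(n);C=cam(n);pr=proj(C,g-[0,0,.1])[0]
        L=[d for d in imaging.cut_out("mallet_foot",n) if np.hypot(*(np.array(d["centre"])-pr))<30]
        if L: V.append((n,C,L[0]["mask"].astype(float)))
        else: print("miss",n)
    hb=[box([-.021,-.031,0],[.021,.031,.042]),box([-.0075,-.011,.042],[.0075,.011,.125])]
    def place(p,b):
        c,s=np.cos(p[3]),np.sin(p[3])
        # tilt about tool y through grip; +a: head towards tool +x
        q=b-[0,0,.165]; q=np.c_[q[:,0]*c-q[:,2]*s,q[:,1],q[:,0]*s+q[:,2]*c]
        return (q*[1,1,-1])@T.T+g+p[:3]
    def sl(C,p,s=4):
        m=np.zeros((384*s,512*s),np.uint8)
        for b in hb: cv2.fillConvexPoly(m,cv2.convexHull(((proj(C,place(p,b))+.5)*s*16).astype(np.int32)),1,shift=4)
        return cv2.resize(m.astype(np.float32),(512,384),interpolation=cv2.INTER_AREA)
    def f(p,V):
        e=0
        for n,C,m in V:
            s=sl(C,p);lim=proj(C,place(p,np.array([[0,0,.10]])))[0,1]  # only below fingers
            w=(np.arange(384)>lim)[:,None]; e+=1-(np.minimum(s,m)*w).sum()/(np.maximum(s,m)*w).sum()
        return e/len(V)
    x0=np.array([0,0,.02,0.]);r=None
    for k in range(2):
        r=minimize(f,x0,args=(V,),method="Nelder-Mead",options=dict(initial_simplex=np.vstack([x0,*(x0+np.diag([.006,.006,.006,.06]))]),xatol=1e-4,fatol=1e-5));x0=r.x
    print("t",o["t"],"F",np.round(o["contact_force"],1),"T",np.round(o["torque"],3),"grip",round(o["grasp_force"],1))
    print("offset mm",np.round(r.x[:3]*1000,1),"tilt deg",np.degrees(r.x[3]).round(2),"cost",round(r.fun,3),"foot",place(r.x,np.zeros((1,3)))[0].round(4))
    return r.x
E
python3 -c "
from h import *
hang()"
```

```text
t 12.6 F [ 0.1  0.9 -3. ] T [-0.011  0.022 -0.035] grip 3.4
offset mm [ 0.2 -2.1 13.3] tilt deg -1.48 cost 0.142 foot [0.4798 0.1525 0.1167]
```

Emit:
drive_tool(
  series=[
    [0,0,0,0,0.495],
    [0,0,0,0,0.55],
    [0,0,0,0,0.8],
    [0,0,0,0,1],
    [0,0,0,0,1],
    [0,0,0,0,1],
  ],
  squeeze=80,
)

```text
t: 13.4
eef_pos: [0.4795, 0.159, 0.2683]
tool_rot: [-0.0, 0.697, 0.718, -0.0]
contact_force: [0.4, -0.3, -2.5]
gripper_width: 0.241
grasp_force: 78.2
```

```bash
python3 - <<'E'
from h import *
x=hang()
o=readout.get_obs()
a=imaging.read_camera("scene");b=imaging.read_camera("side");g=np.array(o["eef_pos"])
cs=[]
for n,i in(("scene",a),("side",b)):
    C=cam(n);q=proj(C,g-[0,0,.06])[0].astype(int);X,Y=q-[40,60]
    c=cv2.resize(i[Y:Y+110,X:X+80],(400,550),interpolation=cv2.INTER_CUBIC);
    p=proj(C,np.vstack([g+[0,0,.02],g-[0,0,.15]]));u=[tuple(int(v) for v in (k-[X,Y]+.5)*5) for k in p]
    cv2.line(c,u[0],u[1],(255,0,0),1);cs.append(c)
cv2.imwrite("pics/h2.png",np.hstack(cs)[:,:,::-1])
p=np.array([.5142,-.2142]);y=-.238
for nm,v in(("corner",[.085,.105]),("head",[.054,.084]),("bowl",[0,-.05])):
    c,s=np.cos(y),np.sin(y);print(nm,p+np.array([[c,-s],[s,c]])@v)
E
```

```text
miss scene
t 13.4 F [ 0.4 -0.3 -2.5] T [ 0.025 -0.017  0.008] grip 78.2
offset mm [ 1.4 -5.5 15.1] tilt deg 0.51 cost 0.121 foot [0.4808 0.1549 0.1184]
corner [ 0.62155872 -0.13219935]
head [ 0.58648161 -0.14529885]
bowl [ 0.50241203 -0.26279057]
```

View pics/h2.png

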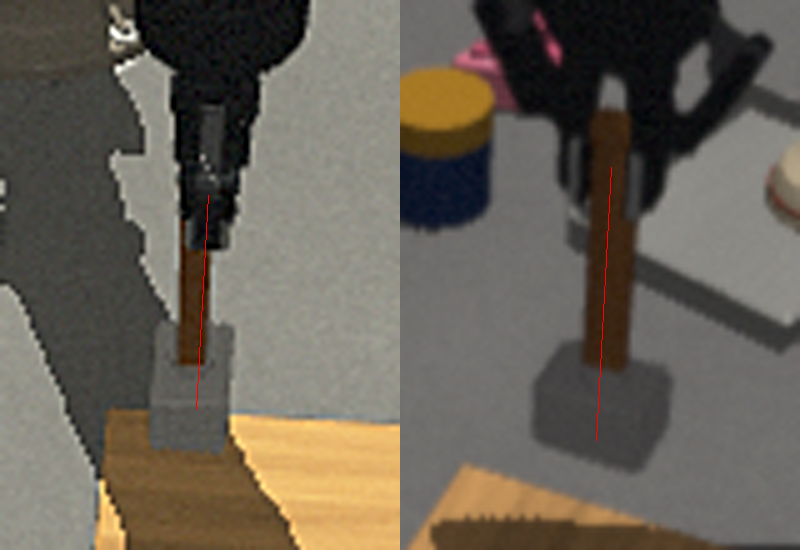

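It hangs plumb and is clamped at 78 N: in both views the handle runs parallel to the red vertical, with the head lowest. The handle axis sits about 4 mm toward -y of the TCP. I carry it to a hover over the tray.

Emit:
drive_tool(
  series=[
    [-1,0.3,0,0,1],
    [-2,0.5,0,0,1],
    [-2.5,0.7,0,0,1],
    [-2.5,0.7,0,0,1],
    [-2.5,0.7,0,0,1],
    [-2.5,0.7,0,0,1],
    [-2.5,0.7,0,0,1],
    [-2.5,0.7,0,0,1],
  ],
)

```text
t: 14.5
eef_pos: [0.535, -0.0215, 0.2684]
tool_rot: [0.0, 0.697, 0.717, -0.0]
contact_force: [0.1, -0.1, -3.2]
gripper_width: 0.245
grasp_force: 78.3
```

Emit:
drive_tool(
  series=[
    [-2.5,0.7,0,0,1],
    [-2.5,0.7,0,0,1],
    [-2.5,0.7,0,0,1],
    [-2.5,0.7,0,0,1],
    [-2,0.5,0,0,1],
    [-1,0.3,0,0,1],
  ],
)

```text
t: 15.1
eef_pos: [0.5744, -0.1518, 0.2682]
tool_rot: [0.0, 0.698, 0.716, -0.001]
contact_force: [-0.8, 0.5, -2.4]
gripper_width: 0.241
grasp_force: 78.4
```

Emit:
drive_tool(
  series=[
    [0,0,0,4,1],
    [0,0,0,5,1],
    [0,0,0,4,1],
    [0,0,0,2.3,1],
    [0,0,0,0,1],
    [0,0,0,0,1],
  ],
)

```text
t: 15.7
eef_pos: [0.5745, -0.1481, 0.2683]
tool_rot: [-0.0, 0.785, 0.619, 0.0]
contact_force: [-0.9, 0.3, -3.1]
gripper_width: 0.244
grasp_force: 78.4
```

```bash
python3 - <<'E'
from h import *
x=hang()
o=readout.get_obs();T=R.from_quat(np.roll(o["tool_rot"],-1)).as_matrix();print("yaw tool y",np.arctan2(T[1,1],T[0,1]),o["eef_pos"])
W=cam("wrist");im=imaging.read_camera("wrist")
p=np.array([.5142,-.2142,0]);y=-.238;c,s=np.cos(y),np.sin(y);Rz=np.array([[c,-s,0],[s,c,0],[0,0,1]])
def L(z,a,b): return [[a,b,z],[-a,b,z],[-a,-b,z],[a,-b,z]]
for z,a,b,col in((.025,.088,.108,(255,0,0)),(.003,.085,.105,(0,255,0))):
    q=proj(W,np.array(L(z,a,b))@Rz.T+p);cv2.polylines(im,[np.clip(q*16,-1e5,1e5).astype(np.int32)],True,col,1,cv2.LINE_AA,4)
cv2.imwrite("pics/w2.png",im[:,:,::-1])
E
```

```text
t 15.7 F [-0.9  0.3 -3.1] T [0.031 0.017 0.019] grip 78.4
offset mm [-0.8 -1.3 13.5] tilt deg -1.84 cost 0.114 foot [ 0.5725 -0.1546  0.1169]
yaw tool y -0.23684492432123944 [ 0.57460832 -0.14834196  0.26832541]
```

View pics/w2.png

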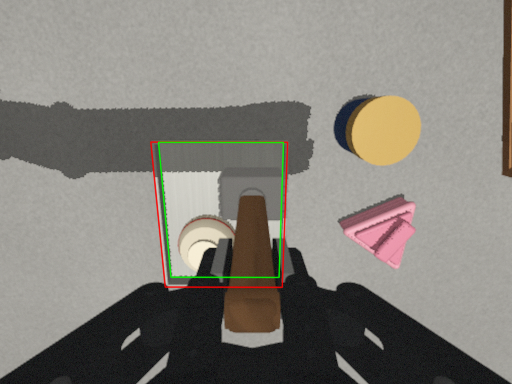

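The wrist view shows the tray outline matching the overlay. The head at (250,190) is inside the walls, with gaps of about 11 mm to the back and 12 mm to the left. I lower it.

Emit:
drive_tool(
  series=[
    [0,0,1.5,0,1],
    [0,0,2.5,0,1],
    [0,0,2.5,0,1],
    [0,0,2,0,1],
    [0,0,1,0,1],
    [0,0,0.5,0,1],
    [0,0,0,0,1],
    [0,0,0,0,1],
  ],
)

```text
t: 16.75
eef_pos: [0.5754, -0.1486, 0.1693]
tool_rot: [0.001, 0.786, 0.618, 0.001]
contact_force: [0.3, 0.3, -3.4]
gripper_width: 0.244
grasp_force: 78.5
```

Emit:
drive_tool(
  series=[
    [0,0,0.2,0,1],
    [0,0,0.2,0,1],
    [0,0,0,0,1],
  ],
)

```text
t: 17.05
eef_pos: [0.5746, -0.1483, 0.1643]
tool_rot: [0.0, 0.786, 0.618, 0.0]
contact_force: [-1.1, 0.9, -3.2]
gripper_width: 0.248
grasp_force: 78.6
```

Emit:
drive_tool(
  series=[
    [0,0,0.2,0,1],
    [0,0,0,0,1],
  ],
)

```text
t: 17.25
eef_pos: [0.5745, -0.1483, 0.1621]
tool_rot: [-0.0, 0.786, 0.618, -0.0]
contact_force: [-0.1, 0.0, -3.2]
gripper_width: 0.243
grasp_force: 78.6
```

Emit:
drive_tool(
  series=[
    [0,0,0.2,0,1],
    [0,0,0.2,0,1],
    [0,0,0,0,1],
  ],
)

```text
t: 17.55
eef_pos: [0.5744, -0.1483, 0.1579]
tool_rot: [-0.0, 0.786, 0.618, -0.0]
contact_force: [0.2, 0.4, -3.0]
gripper_width: 0.245
grasp_force: 78.6
```

Emit:
drive_tool(
  series=[
    [0,0,0.15,0,1],
    [0,0,0,0,1],
  ],
)

```text
t: 17.75
eef_pos: [0.5745, -0.1483, 0.1566]
tool_rot: [-0.0, 0.786, 0.618, -0.0]
contact_force: [0.5, -0.2, -3.1]
gripper_width: 0.247
grasp_force: 78.6
```

Emit:
drive_tool(
  series=[
    [0,0,0.1,0,1],
    [0,0,0,0,1],
  ],
)

```text
t: 17.95
eef_pos: [0.5746, -0.1483, 0.1557]
tool_rot: [-0.0, 0.786, 0.618, -0.0]
contact_force: [0.2, -0.3, -2.9]
gripper_width: 0.242
grasp_force: 78.6
```

Emit:
drive_tool(
  series=[
    [0,0,0.1,0,1],
    [0,0,0,0,1],
  ],
)

```text
t: 18.15
eef_pos: [0.5746, -0.1483, 0.1547]
tool_rot: [-0.0, 0.786, 0.618, -0.0]
contact_force: [-0.3, -0.2, -2.8]
gripper_width: 0.243
grasp_force: 78.6
```

Emit:
drive_tool(
  series=[
    [0,0,0.1,0,1],
    [0,0,0,0,1],
  ],
)

```text
t: 18.35
eef_pos: [0.5746, -0.1483, 0.1537]
tool_rot: [-0.0, 0.786, 0.618, -0.0]
contact_force: [-0.2, -0.2, -4.1]
gripper_width: 0.243
grasp_force: 78.6
```

Emit:
drive_tool(
  series=[
    [0,0,0.1,0,1],
    [0,0,0,0,1],
  ],
)

```text
t: 18.55
eef_pos: [0.5748, -0.1483, 0.153]
tool_rot: [0.0, 0.786, 0.618, 0.0]
contact_force: [-0.4, -0.3, -1.4]
gripper_width: 0.246
grasp_force: 78.9
```

Emit:
drive_tool(
  series=[
    [0,0,0.1,0,1],
    [0,0,0,0,1],
  ],
)

```text
t: 18.75
eef_pos: [0.5751, -0.1483, 0.153]
tool_rot: [0.0, 0.786, 0.618, 0.0]
contact_force: [-2.8, 1.7, 6.1]
gripper_width: 0.25
grasp_force: 79.9
```

Floor contact comes at TCP z 0.153. I raise it about 1 mm, then slide to the back wall.

Emit:
drive_tool(
  series=[
    [0,0,-0.2,0,1],
    [0,0.2,0,0,1],
    [0,0.2,0,0,1],
    [0,0.2,0,0,1],
    [0,0.1,0,0,1],
    [0,0,0,0,1],
  ],
)

```text
t: 19.35
eef_pos: [0.5816, -0.15, 0.1536]
tool_rot: [-0.0, 0.786, 0.618, -0.0]
contact_force: [0.2, -1.2, -3.8]
gripper_width: 0.242
grasp_force: 78.6
```

Emit:
drive_tool(
  series=[
    [0,0.1,0,0,1],
    [0,0.1,0,0,1],
    [0,0,0,0,1],
  ],
)

```text
t: 19.65
eef_pos: [0.5835, -0.1505, 0.1538]
tool_rot: [0.0, 0.786, 0.618, 0.0]
contact_force: [0.1, -0.2, -3.9]
gripper_width: 0.242
grasp_force: 78.6
```

Emit:
drive_tool(
  series=[
    [0,0.1,0,0,1],
    [0,0,0,0,1],
  ],
)

```text
t: 19.85
eef_pos: [0.5845, -0.1507, 0.1538]
tool_rot: [0.0, 0.786, 0.618, 0.0]
contact_force: [0.4, 0.4, -3.8]
gripper_width: 0.241
grasp_force: 78.6
```

Emit:
drive_tool(
  series=[
    [0,0.1,0,0,1],
    [0,0,0,0,1],
  ],
)

```text
t: 20.05
eef_pos: [0.5855, -0.151, 0.1538]
tool_rot: [0.0, 0.786, 0.618, 0.0]
contact_force: [0.6, -0.7, -3.8]
gripper_width: 0.245
grasp_force: 78.6
```

Emit:
drive_tool(
  series=[
    [0,0.1,0,0,1],
    [0,0,0,0,1],
  ],
)

```text
t: 20.25
eef_pos: [0.5864, -0.1512, 0.1538]
tool_rot: [0.0, 0.786, 0.618, 0.0]
contact_force: [-0.6, 0.0, -3.2]
gripper_width: 0.244
grasp_force: 78.6
```

Emit:
drive_tool(
  series=[
    [0,0.1,0,0,1],
    [0,0,0,0,1],
  ],
)

```text
t: 20.45
eef_pos: [0.5868, -0.1513, 0.1537]
tool_rot: [-0.0, 0.786, 0.618, -0.0]
contact_force: [-2.4, 0.7, -2.6]
gripper_width: 0.239
grasp_force: 78.7
```

Emit:
drive_tool(
  series=[
    [0,0.1,0,0,1],
    [0,0,0,0,1],
  ],
)

```text
t: 20.65
eef_pos: [0.5872, -0.1514, 0.1535]
tool_rot: [-0.001, 0.786, 0.618, -0.001]
contact_force: [-4.5, 1.3, 0.3]
gripper_width: 0.243
grasp_force: 79.0
```

The back wall is touched. I ease off 1 mm and slide left.

Emit:
drive_tool(
  series=[
    [0,-0.1,0,0,1],
    [0.2,0,0,0,1],
    [0.2,0,0,0,1],
    [0.2,0,0,0,1],
    [0.2,0,0,0,1],
    [0.1,0,0,0,1],
    [0,0,0,0,1],
  ],
)

```text
t: 21.35
eef_pos: [0.5891, -0.1425, 0.1537]
tool_rot: [-0.0, 0.786, 0.619, -0.0]
contact_force: [-3.9, 0.1, -3.7]
gripper_width: 0.247
grasp_force: 78.7
```

Emit:
drive_tool(
  series=[
    [0.1,0,0,0,1],
    [0,0,0,0,1],
  ],
)

```text
t: 21.55
eef_pos: [0.5894, -0.1417, 0.1537]
tool_rot: [-0.0, 0.786, 0.618, -0.0]
contact_force: [-5.1, -1.8, -3.7]
gripper_width: 0.243
grasp_force: 78.7
```

Emit:
drive_tool(
  series=[
    [0.1,0,0,0,1],
    [0,0,0,0,1],
  ],
)

```text
t: 21.75
eef_pos: [0.5897, -0.1407, 0.1537]
tool_rot: [-0.0, 0.786, 0.618, -0.0]
contact_force: [-6.1, -0.7, -2.9]
gripper_width: 0.248
grasp_force: 78.7
```

Emit:
drive_tool(
  series=[
    [0.1,0,0,0,1],
    [0,0,0,0,1],
  ],
)

```text
t: 21.95
eef_pos: [0.5899, -0.1399, 0.1537]
tool_rot: [-0.0, 0.786, 0.618, -0.0]
contact_force: [-5.0, -1.4, -2.9]
gripper_width: 0.25
grasp_force: 78.8
```

```bash
python3 - <<'E'
from h import *
o=readout.get_obs();T=R.from_quat(np.roll(o["tool_rot"],-1)).as_matrix();print(o["contact_force"]@T,np.array(o["torque"])@T)
from scipy.ndimage import map_coordinates,gaussian_filter
V=[]
for n in("scene","side"):
    g=cv2.cvtColor(cv2.imread(f"pics/{n}1.png"),cv2.COLOR_BGR2GRAY).astype(float);g=gaussian_filter(g,.8)
    V.append((cam(n),np.hypot(*np.gradient(g))))
t=np.linspace(-1,1,160)
def loop(a,b,z): return np.vstack([np.c_[t*a,0*t+b,0*t+z],np.c_[t*a,0*t-b,0*t+z],np.c_[0*t+a,t*b,0*t+z],np.c_[0*t-a,t*b,0*t+z]])
P=np.vstack([loop(.088,.108,.025),loop(.085,.105,.025),loop(.088,.108,0)])
def cost(p,V):
    c,s=np.cos(p[2]),np.sin(p[2]);Q=P@np.array([[c,-s,0],[s,c,0],[0,0,1]]).T+[p[0],p[1],0]
    e=0
    for C,G in V:
        q=proj(C,Q);e-=np.minimum(map_coordinates(G,[q[:,1],q[:,0]],order=1),40).mean()
    return e
for v in(V,V[:1],V[1:]):
  for x0 in([.5142,-.2142,-.238],[.515,-.213,-.22]):
    r=minimize(cost,x0,args=(v,),method="Nelder-Mead",options=dict(initial_simplex=np.vstack([x0,*(np.array(x0)+np.diag([.003,.003,.03]))]),xatol=1e-4,fatol=1e-4));print(r.x.round(4),round(r.fun,2))
E
```

```text
[-2.52263786 -4.5483519   2.8779576 ] [ 1.44860601 -1.07390654  0.01577004]
[ 0.5191 -0.2111 -0.2398] -47.88
[ 0.519  -0.2111 -0.2398] -47.88
[ 0.5195 -0.2113 -0.2383] -36.37
[ 0.5195 -0.2114 -0.2382] -36.37
[ 0.5129 -0.2082 -0.2347] -15.21
[ 0.5128 -0.2082 -0.2347] -15.21
```

Both edge fits give a tray yaw of about -0.238, so the head is square. It touches the back wall (4.5 N) and is just starting to touch the left wall. I push left a bit more, then seat it on the floor.

Emit:
drive_tool(
  series=[
    [0.1,0,0,0,1],
    [0,0,0,0,1],
    [0,0,0,0,1],
  ],
)

```text
t: 22.25
eef_pos: [0.59, -0.1394, 0.1538]
tool_rot: [0.0, 0.786, 0.618, -0.0]
contact_force: [-5.2, -4.0, -2.7]
gripper_width: 0.243
grasp_force: 78.9
```

Emit:
drive_tool(
  series=[
    [0,0,0.1,0,1],
    [0,0,0,0,1],
    [0,0,0,0,1],
  ],
)

```text
t: 22.55
eef_pos: [0.5901, -0.1396, 0.1533]
tool_rot: [0.0, 0.786, 0.618, -0.0]
contact_force: [-4.9, -2.2, 1.1]
gripper_width: 0.247
grasp_force: 79.6
```

```bash
cat >> h.py <<'E'
def tf():
    o=readout.get_obs();T=R.from_quat(np.roll(o["tool_rot"],-1)).as_matrix()
    c,s=np.cos(.238),np.sin(.238);d=np.array(o["eef_pos"])-[.5142,-.2142,0]
    print("t",o["t"],"Ftool",(o["contact_force"]@T).round(1),"Ttool",(np.array(o["torque"])@T).round(2),"tcp in tray",np.round([c*d[0]-s*d[1],s*d[0]+c*d[1],d[2]],4),"grip",round(o["grasp_force"],1))
E
python3 -c "
from h import *
tf()"
```

```text
t 22.55 Ftool [-3.3 -4.3 -1.1] Ttool [ 1.84 -1.37 -0.07] tcp in tray [0.0561 0.0904 0.1533] grip 79.6
```

Emit:
drive_tool(
  series=[
    [0,0,0.05,0,0.52],
    [0,0,0,0,0.507],
    [0,0,0,0,0.502],
    [0,0,0,0,0.498],
    [0,0,0,0,0.495],
    [0,0,0,0,0.493],
    [0,0,0,0,0.491],
    [0,0,0,0,0.491],
  ],
)

```text
t: 23.35
eef_pos: [0.5906, -0.1388, 0.1529]
tool_rot: [0.0, 0.786, 0.619, 0.0]
contact_force: [-4.7, -0.8, -0.2]
gripper_width: 0.257
grasp_force: 17.1
```

```bash
python3 -c "
from h import *
tf();hang()"
```

```text
t 23.35 Ftool [-1.9 -4.4  0.2] Ttool [ 1.49 -0.8  -0.03] tcp in tray [0.0565 0.0913 0.1529] grip 17.1
t 23.35 F [-4.7 -0.8 -0.2] T [-0.429  1.633  0.034] grip 17.1
offset mm [-3.8  3.3 27.2] tilt deg -4.95 cost 0.267 foot [ 0.5836 -0.1494  0.0157]
```

Emit:
drive_tool(
  series=[
    [-0.1,-0.05,0,0,0.49],
    [0,0,0,0,0.489],
    [0,0,0,0,0.488],
    [0,0,0,0,0.488],
  ],
)

```text
t: 23.95
eef_pos: [0.5903, -0.1393, 0.1528]
tool_rot: [0.0, 0.786, 0.619, 0.001]
contact_force: [-2.5, 1.2, 0.4]
gripper_width: 0.261
grasp_force: 11.2
```

```bash
python3 - <<'E'
from h import *
tf();o=readout.get_obs();g=np.array(o["eef_pos"]);cs=[]
for n in("scene","side"):
    i=imaging.read_camera(n);C=cam(n);q=proj(C,g-[0,0,.08])[0].astype(int);X,Y=q-[40,50]
    c=cv2.resize(i[Y:Y+110,X:X+80],(400,550),interpolation=cv2.INTER_CUBIC)
    u=[tuple(int(v) for v in (k-[X,Y]+.5)*5) for k in proj(C,np.vstack([g+[0,0,.02],g-[0,0,.15]]))]
    cv2.line(c,u[0],u[1],(255,0,0),1);cs.append(c)
cv2.imwrite("pics/p1.png",np.hstack(cs)[:,:,::-1])
E
```

```text
t 23.95 Ftool [ 0.6 -2.7 -0.4] Ttool [ 1.06 -0.21 -0.03] tcp in tray [0.0563 0.0907 0.1528] grip 11.2
```

View pics/p1.png

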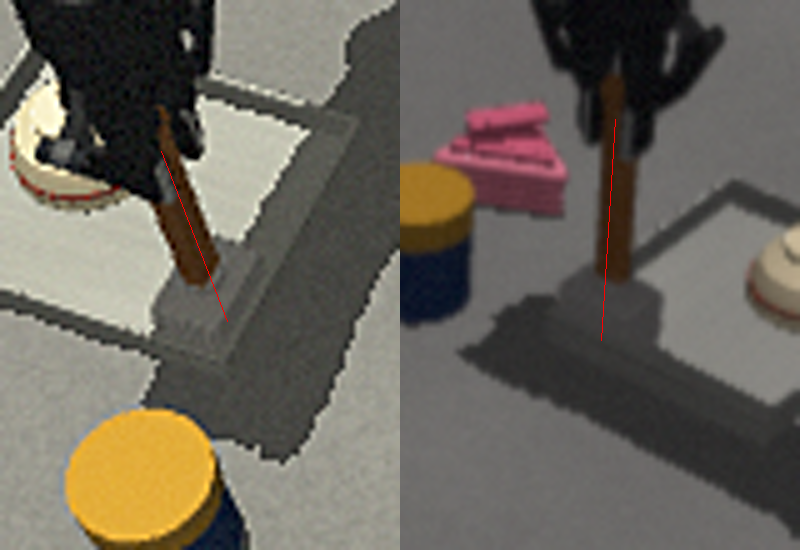

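The head is in the back left corner and the handle upright. To be sure it is flat and flush, I ease it fully onto its foot, re-clamp, and nudge it left and back once more.

Emit:
drive_tool(
  series=[
    [0,0,0,0,0.487],
    [0,0,0,0,0.486],
    [0,0,0,0,0.485],
    [0,0,0,0,0.485],
    [0,0,0,0,0.485],
  ],
)

```text
t: 24.55
eef_pos: [0.5902, -0.1395, 0.1527]
tool_rot: [0.0, 0.786, 0.618, 0.0]
contact_force: [-3.4, 1.4, 5.2]
gripper_width: 0.258
grasp_force: 6.2
```

Emit:
drive_tool(
  series=[
    [0,0,0,0,0.5],
    [0,0,0,0,0.55],
    [0,0,0,0,0.7],
    [0,0,0,0,0.7],
  ],
  squeeze=60,
)

```text
t: 24.95
eef_pos: [0.5899, -0.1397, 0.1529]
tool_rot: [0.0, 0.786, 0.618, 0.0]
contact_force: [-3.9, 1.6, 7.4]
gripper_width: 0.247
grasp_force: 58.5
```

Emit:
drive_tool(
  series=[
    [0.1,0,0,0,0.7],
    [0.1,0,0,0,0.7],
    [0,0,0,0,0.7],
    [0,0,0,0,0.7],
  ],
)

```text
t: 25.35
eef_pos: [0.5901, -0.139, 0.1528]
tool_rot: [0.001, 0.786, 0.618, -0.0]
contact_force: [-3.8, -1.3, 7.5]
gripper_width: 0.249
grasp_force: 58.5
```

```bash
python3 -c "
from h import *
tf()"
```

```text
t 25.35 Ftool [-2.2 -3.4 -7.5] Ttool [ 1.06 -0.8   0.05] tcp in tray [0.056  0.0909 0.1528] grip 58.5
```

Emit:
drive_tool(
  series=[
    [0,0,-0.1,0,0.7],
    [0.1,0,0,0,0.7],
    [0,0,0,0,0.7],
    [0,0,0,0,0.7],
  ],
)

```text
t: 25.75
eef_pos: [0.5901, -0.1376, 0.153]
tool_rot: [0.0, 0.786, 0.618, -0.0]
contact_force: [-2.2, -3.9, -2.4]
gripper_width: 0.25
grasp_force: 59.1
```

```bash
python3 -c "
from h import *
tf()"
```

```text
t 25.75 Ftool [-4.3 -1.2  2.5] Ttool [ 0.14 -1.18  0.01] tcp in tray [0.0557 0.0923 0.153 ] grip 59.1
```

Emit:
drive_tool(
  series=[
    [0,0.1,0,0,0.7],
    [0,0,0,0,0.7],
    [0,0,0.05,0,0.7],
    [0,0,0,0,0.7],
  ],
)

```text
t: 26.15
eef_pos: [0.5906, -0.1373, 0.153]
tool_rot: [-0.0, 0.786, 0.618, -0.001]
contact_force: [-4.5, -4.1, 3.0]
gripper_width: 0.25
grasp_force: 59.9
```

Emit:
drive_tool(
  series=[
    [0,0,0,0,0.52],
    [0,0,0,0,0.507],
    [0,0,0,0,0.502],
    [0,0,0,0,0.498],
    [0,0,0,0,0.495],
    [0,0,0,0,0.493],
    [0,0,0,0,0.491],
    [0,0,0,0,0.489],
  ],
)

```text
t: 26.95
eef_pos: [0.5912, -0.1365, 0.153]
tool_rot: [-0.0, 0.786, 0.619, 0.0]
contact_force: [-4.3, -2.2, 5.0]
gripper_width: 0.252
grasp_force: 12.4
```

Emit:
drive_tool(
  series=[
    [0,0,0,0,0.487],
    [0,0,0,0,0.486],
    [0,0,0,0,0.485],
    [0,0,0,0,0.484],
    [0,0,0,0,0.483],
    [0,0,0,0,0.483],
  ],
)

```text
t: 27.55
eef_pos: [0.5915, -0.1365, 0.153]
tool_rot: [-0.0, 0.786, 0.618, 0.0]
contact_force: [-4.2, 0.4, 5.2]
gripper_width: 0.261
grasp_force: 5.6
```

```bash
python3 -c "
from h import *
tf()"
```

```text
t 27.55 Ftool [-0.6 -4.2 -5.2] Ttool [ 1.14 -0.39 -0.02] tcp in tray [0.0568 0.0937 0.153 ] grip 5.6
```

Emit:
drive_tool(
  series=[
    [0,-0.1,-0.05,0,0.483],
    [0,-0.05,0,0,0.483],
    [0,0,0,0,0.483],
  ],
)

```text
t: 27.85
eef_pos: [0.5905, -0.1362, 0.1532]
tool_rot: [0.0, 0.786, 0.619, 0.001]
contact_force: [0.3, -0.2, -0.8]
gripper_width: 0.259
grasp_force: 0.6
```

```bash
python3 -c "
from h import *
tf()"
```

```text
t 27.85 Ftool [-0.1  0.3  0.8] Ttool [ 0.07 -0.14 -0.02] tcp in tray [0.0557 0.0938 0.1532] grip 0.6
```

Forces are near zero, so I open and look before retreating.

Emit:
drive_tool(
  series=[
    [0,0,0,0,0.47],
    [0,0,0,0,0.45],
    [0,0,0,0,0.4],
    [0,0,0,0,0.2],
    [0,0,0,0,-0.3],
    [0,0,0,0,-1],
    [0,0,0,0,-1],
    [0,0,0,0,-1],
  ],
)

```text
t: 28.65
eef_pos: [0.5899, -0.1366, 0.1533]
tool_rot: [0.0, 0.786, 0.618, 0.0]
contact_force: [-0.4, 0.7, 0.3]
gripper_width: 0.997
grasp_force: 0.0
```

Emit:
drive_tool(
  series=[
    [0,0,-1,0,-1],
    [0,0,-2,0,-1],
    [0,0,-2.5,0,-1],
    [0,0,-2.5,0,-1],
    [0,0,-2.5,0,-1],
    [0,0,-1.5,0,-1],
    [0,0,0,0,-1],
  ],
)

```text
t: 29.35
eef_pos: [0.5913, -0.137, 0.2766]
tool_rot: [0.002, 0.786, 0.618, 0.002]
contact_force: [1.0, 0.2, -0.1]
gripper_width: 1.002
grasp_force: 0.0
```

Emit:
drive_tool(
  series=[
    [-3,0,0,0,-1],
    [-3,0,0,0,-1],
    [-3,0,0,0,-1],
    [-3,0,0,0,-1],
    [-3,0,0,0,-1],
    [-2,0,0,0,-1],
    [0,0,0,0,-1],
    [0,0,0,0,-1],
  ],
)

```text
t: 30.15
eef_pos: [0.5496, -0.3014, 0.2725]
tool_rot: [-0.001, 0.786, 0.618, -0.0]
contact_force: [0.9, 0.6, -0.1]
gripper_width: 0.999
grasp_force: 0.0
```

```bash
python3 - <<'E'
from h import *
tf();cs=[]
a=imaging.read_camera("scene");b=imaging.read_camera("side");w=imaging.read_camera("wrist")
for n,i in(("scene",a),("side",b)):
    C=cam(n);q=proj(C,[.585,-.145,.08])[0].astype(int);X,Y=q-[33,40]
    c=cv2.resize(i[Y:Y+80,X:X+66],(400,485),interpolation=cv2.INTER_CUBIC);c=np.clip(c.astype(float)*1.5,0,255).astype(np.uint8)
    cs.append(c)
cv2.imwrite("pics/f1.png",np.hstack(cs)[:,:,::-1])
cv2.imwrite("pics/f2.png",cv2.resize(np.clip(w*1.5,0,255).astype(np.uint8),(768,576))[:,:,::-1])
E
```

```text
t 30.15 Ftool [0.7 0.7 0.1] Ttool [-0.02  0.06 -0.01] tcp in tray [ 0.055  -0.0764  0.2725] grip 0.0
```

View pics/f1.png

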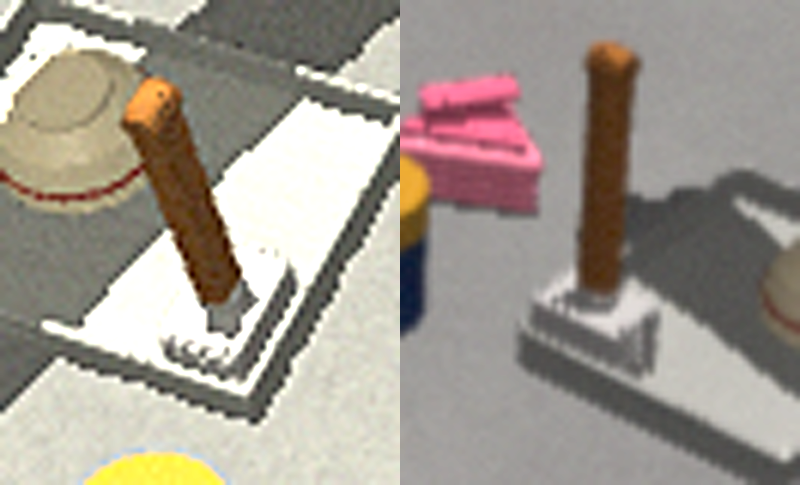

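The mallet stands upright in the back left corner with nothing else disturbed. I measure the residual gap and squareness numerically, and show it in one last crop.

```bash
python3 - <<'E'
from h import *
H=[box([-.031,-.021,.003],[.031,.021,.045]),box([-.011,-.0075,.045],[.011,.0075,.198])]
vs=[];cs=[]
for n in("scene","side"):
    i=imaging.read_camera(n);C=cam(n);q=proj(C,[.585,-.145,.08])[0]
    L=[d for d in imaging.cut_out("mallet_foot",n) if np.hypot(*(np.array(d["centre"])-q))<25]
    print(n,len(L)); 
    if L: vs.append((C,L[0]["mask"].astype(float),None))
    if n=="scene":
        T=imaging.cut_out("tray",n);B=imaging.cut_out("bowl_centre",n)
        m=T[0]["mask"]|B[0]["mask"]|L[0]["mask"];ig=cv2.dilate((B[0]["mask"]|L[0]["mask"]).astype(np.uint8),np.ones((5,5)))>0
        tp,c=fit([(C,m.astype(float),ig)],TRAY,0,[.5142,-.2142,-.238]);print("tray",tp.round(4),c)
        Cs,im=C,i
for v in [vs]+[[x] for x in vs]:
    x,c=fit(v,H,0,[.586,-.145,-.238],(.004,.004,.05));d=x[:2]-tp[:2];cc,s=np.cos(tp[2]),np.sin(tp[2])
    print("head",x.round(4),round(c,3),"gap back/left mm",((np.array([.054,.084])-[cc*d[0]+s*d[1],-s*d[0]+cc*d[1]])*1000).round(1))
q=proj(Cs,[.59,-.145,.02])[0].astype(int);X,Y=q-[24,18]
c=cv2.resize(im[Y:Y+36,X:X+48],(768,576),interpolation=cv2.INTER_CUBIC)
cv2.imwrite("pics/f3.png",np.clip(c*1.3,0,255).astype(np.uint8)[:,:,::-1])
E
```

```text
scene 2
tray [ 0.5139 -0.2144 -0.2358] 0.042055234425570354
side 1
head [ 0.5876 -0.1454  0.0356] 0.459 gap back/left mm [-1.5 -0.3]
head [ 0.5818 -0.1483  0.0082] 0.205 gap back/left mm [3.5 3.8]
head [ 0.5921 -0.1557 -0.1475] 0.232 gap back/left mm [-8.3  8.6]
```

View pics/f3.png

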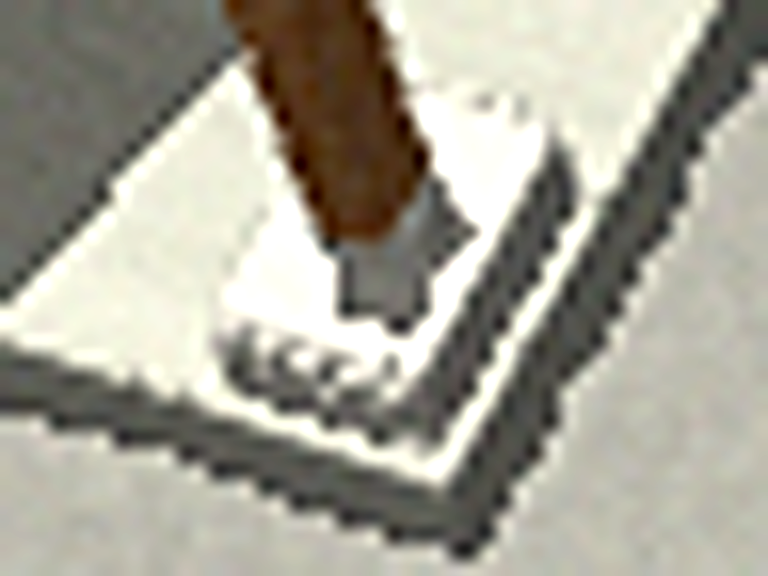

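```bash
python3 - <<'E'
from h import *
C=cam("scene");tp=[.5139,-.2144,-.237];c,s=np.cos(tp[2]),np.sin(tp[2]);Rz=np.array([[c,-s,0],[s,c,0],[0,0,1]])
q=proj(C,[.59,-.145,.02])[0].astype(int);O=q-[24,18]
def pr(t): return ((proj(C,np.array(t)@Rz.T+[tp[0],tp[1],0])-O+.5)*16).round()
print("head top BL,BR,FL",pr([[.085,.105,.045],[.085,.063,.045],[.023,.105,.045]]).tolist())
print("rim outer bottom corner, outer rim corner, inner rim corner",pr([[.088,.108,0],[.088,.108,.025],[.085,.105,.025]]).tolist())
print("10mm shift back/left px",(pr([[.095,.105,.045],[.085,.115,.045]])-pr([[.085,.105,.045]])).tolist())
# measured wrist look
im=cv2.imread("pics/f3.png",0);print(im.shape)
E
```

```text
head top BL,BR,FL [[407.0, 390.0], [189.0, 318.0], [570.0, 105.0]]
rim outer bottom corner, outer rim corner, inner rim corner [[465.0, 536.0], [437.0, 467.0], [430.0, 448.0]]
10mm shift back/left px [[-28.0, 48.0], [52.0, 18.0]]
(576, 768)
```

The crop shows the head's edges parallel to both walls. The left face could be 1 to 2 mm off, so I measure it numerically with the wrist camera above the corner.

Emit:
drive_tool(
  series=[
    [1,0,0,0,-1],
    [2.5,0,0,0,-1],
    [2.5,0,0,0,-1],
    [2.5,0,0,0,-1],
    [1.5,0,0,0,-1],
    [0.5,0,0,0,-1],
    [0,0,0,0,-1],
    [0,0,0,0,-1],
  ],
)

```text
t: 31.4
eef_pos: [0.5741, -0.2012, 0.2733]
tool_rot: [0.0, 0.786, 0.618, -0.0]
contact_force: [-1.1, -0.5, -0.5]
gripper_width: 1.0
grasp_force: 0.0
```

```bash
python3 - <<'E'
from h import *
from scipy.ndimage import map_coordinates
tf();C=cam("wrist");im=imaging.read_camera("wrist");g=im.astype(float).mean(2)
print(np.array(C["p"]).round(3))
tp=[.5139,-.2144];y0=-.237;c,s=np.cos(y0),np.sin(y0);Rz=np.array([[c,-s,0],[s,c,0],[0,0,1]])
def smp(P): q=proj(C,P@Rz.T+[*tp,0]);return map_coordinates(g,[q[:,1],q[:,0]],order=1)
ts=np.arange(-.030,.016,.0015)
def prof(z,f): return np.array([[smp(np.array([f(t,u)+[z]]))[0] for u in np.linspace(0,1,12)] for t in ts]).mean(1)
print("left: t(mm rel inner wall), head span x .028-.08 | empty span x -.03-.015")
A=prof(.025,lambda t,u:[.028+.05*u,.105+t]);B=prof(.025,lambda t,u:[-.04+.045*u,.105+t])
D=prof(.025,lambda t,u:[.085+t,.066+.036*u]);E=prof(.025,lambda t,u:[.085+t,-.01+.05*u])
for t,*v in zip(ts*1000,A,B,D,E): print(round(t,1),*[int(x) for x in v])
E
```

```text
t 31.4 Ftool [-0.7 -0.9  0.5] Ttool [-0.02 -0.02 -0.  ] tcp in tray [0.0552 0.0268 0.2733] grip 0.0
[ 0.592 -0.127  0.415]
left: t(mm rel inner wall), head span x .028-.08 | empty span x -.03-.015
-30.0 74 93 75 139
-28.5 73 93 75 139
-27.0 72 94 73 141
-25.5 71 94 73 140
-24.0 70 93 73 140
-22.5 67 94 73 141
-21.0 69 94 73 142
-19.5 75 93 74 142
-18.0 81 94 78 142
-16.5 83 94 79 142
-15.0 92 94 80 140
-13.5 103 94 81 139
-12.0 106 95 82 139
-10.5 105 94 95 139
-9.0 106 94 104 140
-7.5 107 94 105 139
-6.0 107 94 105 136
-4.5 107 95 106 133
-3.0 106 95 101 136
-1.5 100 94 95 125
0.0 106 93 98 97
1.5 161 99 98 109
3.0 180 121 93 119
4.5 151 125 88 112
6.0 128 120 77 108
7.5 149 146 74 108
9.0 149 146 74 109
10.5 147 146 75 110
12.0 146 146 75 111
13.5 146 146 76 111
15.0 146 146 76 112
```

Any gap at either wall is about 1 mm or less, so the head is flush and square. I hand it in.

```bash
python3 -c "
from h import *
print(hand_in())"
```

```text
the job is handed in; nothing more can be done
None
```

The mallet stands on its head, square in the tray's back left corner with about 1 mm or less of gap to each wall; it was swung plumb and re-clamped at 78 N first, released with nothing else touched, and the job is handed in at about 31 s.

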